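# Lock the drilling guide plate onto the bookbinder's jig

## Robot

A 7-joint arm with a two-finger parallel gripper is mounted at the origin on the work surface. World frame = base frame: x ahead of the robot, y to its left, z up, the work surface at z = 0. Lengths are in m, angles in rad, forces in N, time in s.
With the tool pointing down it reaches from about 0.4 to 0.875 m from the base axis. Payload 6.5 kg.
Tool frame: the origin (TCP) lies midway between the tips of the shut fingers; the grasp point (between the pads) lies 19 mm behind it; z points along the fingers, y is the line along which they close (so a half turn about z gives the same grasp; the last joint's range is limited). The gripper opens to 88 mm and grips with 3 to 60 N. Pads are 18 mm wide; open, the fingers measure 123 mm over their backs; the gripper's body (75 mm by 187 mm) begins 45 mm behind the grasp point.
Start: joints at [1.058, 0.536, -0.004, 1.538, 0.003, 1.067, -0.071], TCP at [0.281, -0.586, 0.239] pointing down, gripper open.
Joint ranges: [-2.7, 2.7], [-0.37, 2.16], [-1.27, 1.26], [0.24, 2.4], [-1.31, 4.45], [0.19, 1.91], [-2.76, 2.76]. Speed limits (rad/s): [2.39, 2.39, 3.14, 3.14, 3.14, 3.14, 3.14].

## Interface

Orientations are given as a 3x3 rotation matrix whose columns are the frame's x, y, z axes.
In Python, from workcell import * gives the robot as it stands. The module is installed in compiled form; this text tells all that it offers. Calls block until the motion is done:
- goto(position, orientation): joint-space move of the TCP to a pose.
- servo_line(position, ori=None, vel=0.15): straight line of the TCP; ori=None keeps the orientation; vel is the mean speed in m/s.
- move_j(angles): joint-space move.
- grip(opening, newtons=None): opening from 0.0 (shut) to 1.0 (fully open); newtons is the grip in N (None keeps the last); returns when the fingers have stopped.
- hold(seconds).
- inverse_kinematics(position, orientation): joint angles nearest the present ones, or None.
- sense(): the state.
- snapshot(name): name is "scene" or "top" or "wrist"; returns a dict with "pixels" (480x640x3 uint8, red, green, blue), "intrinsics" (3x3 intrinsics, pixels), "distortion" ([k1, k2, p1, p2, k3] as OpenCV has them; the pictures are not rectified), "T" (4x4, takes a point from camera to world coordinates). Camera axes: x right, y up, looking along -z (the intrinsics and any distortion apply to the point x, -y, -z); pixel columns grow to the right and rows downward; lengths in m; the calibration is good to about 2 mm. A picture is of the moment at which its call begins. There is no depth.
A pose or a line that the arm cannot do raises PlanningError and nothing moves.
- job_done(): hands the job in; it is judged then, once.
The state is a dict: "t": time; "qpos": joint angles; "joint_vel": joint speeds; "tau": joint torques, N m; "position": TCP position; "orientation": TCP orientation; "force": force on the tool from outside, world axes, zero at the start; "ft_torque": the same for the moment, N m; "opening": opening from 0.0 (shut) to 1.0 (fully open); "grasp_force": force on a finger pad.
Only numpy, scipy, OpenCV 4.12 (cv2) and the standard library are available. Lean on these libraries where they do the work, as an engineer would, in place of code of your own. Each camera call takes 0.05 s, during which the arm holds its last target. There are 200 camera calls.

## Task

Pick up the aluminium guide plate by its wooden grip, set it down over the two screw heads of the drilling jig so that they come up through the wide ends of its keyholes, then slide it along, flat on the jig, until it is fully home and the spring latch pin pops up behind it; then let go. Feel your way gently: the screw bar's setting along the jig is not known exactly, and the plate must not be forced against the jig (keep below 40 N). Leave the other things on the bench where they are.

Things in the scene. Friction and masses are not known exactly. Their poses are not given: they have to be found in the camera images.
- jig: Drilling jig fixed to the bench, yaw within 0.5 rad: pale wooden bed 170 x 170 x 20 mm, origin on the bench 5 mm in +x from the bed's middle. On it a dark steel screw bar, 92 (x) x 112 (y) x 3 mm, top 23 mm above the bench, carries two screws and a latch pin. The bar is clamped rigidly but its setting s, 5 to 45 mm forward (jig +x) of its rear mark, was made by hand and is in NO measured pose.
- jig_screws (a point): Point midway between the two screws at head-top height (34 mm above the bench), FOR THE BAR AT ITS REAR MARK (s = 0): jig x -35 mm, y 0; fixed to the bed, axes of the jig. The real screws are at this x plus the unknown s (5 to 45 mm), y +38 and -38 mm. Shank 7 mm diameter, underside of head 6 mm above the bar, head 14 mm diameter, 5 mm thick.
- guide_grip (a point): Centre of the wooden grip rib on the loose aluminium guide plate; axes are the plate's. Plate 90 (x) x 130 (y) x 4 mm, 0.12 to 0.24 kg, centred under this point, its underside 22 mm below it. The upright rib is 14 mm thick (x), 50 mm long (y), and spans from 18 mm below to 18 mm above this point. A row of dark dots lies near the plate's +x edge.
- guide_holes (a point): Point midway between the plate's two keyhole openings, on its underside, at plate x +8 mm, y 0; axes of the plate. Octagonal openings 19 mm across flats at y +38 and -38 mm; from each a 9 mm wide slot runs to plate -x, ending 21.5 mm from the opening's centre. Fit with plate x along jig x: heads through the openings, plate down on the bar, then slide 18 mm to jig +x until the shanks meet the slot ends.
- jig_home (a point): Where guide_grip ends when locked, FOR THE BAR AT ITS REAR MARK (add the unknown s, 5 to 45 mm, in jig x): jig x -25 mm, y 0, 45 mm above the bench; fixed to the bed, axes of the jig. guide_grip is 45 mm high when the plate is down on the bar, 56 mm when it only lies on the screw heads. Heads can come through only when it is 18 mm (give or take 2.5) in -x of its true home.
- jig_edge (a point): Middle of the upper +x edge of the jig's wooden bed (jig x +80 mm, y 0, 20 mm above the bench), the edge towards which the plate is slid; axes of the jig.
- latch (a joint): Brass spring latch pin on the screw bar, 8 mm diameter, domed, at jig x -75.5 mm plus s, y 0; stands 6 mm above the bar. Value: depth pressed in m, 0 = fully up, 0.006 = level with the bar. Spring 2 N when up, 5 N when down. The plate presses it down when set on the bar; it pops up behind the plate's -x edge within the last 1.5 mm or so before home and blocks sliding back.
- glue: White glue bottle, 66 mm across, 170 mm tall; bystander, to be left alone; origin at the centre of its underside.
- paste: Glass paste jar, 68 mm across, 75 mm tall; bystander, to be left alone; origin at the centre of its underside.
- ruler: Steel ruler lying along y, 30 x 310 x 4 mm; bystander, to be left alone; origin at the centre of its underside.
- cutter: Utility knife, about 180 x 24 x 16 mm; bystander, to be left alone; origin at the centre of its underside.
- block: Small wooden block, 34 x 60 x 30 mm; bystander, to be left alone; origin at the centre of its underside.
- strap: Flat aluminium strap with two marks, 100 x 30 x 4 mm, no grip; bystander, to be left alone; origin at the centre of its underside.
Mind the look-alikes: they are no part of the job. Of the things that look like the jig, take the one that is nearest to the robot's base at the start.

How it is judged:
On the way:
1. the plate is down flat on the screw bar over both screw heads, holding the latch pin pressed down (z of guide_grip in the frame of jig between 0.04 and 0.0485 m and y of guide_grip in the frame of jig between -0.004 and 0.004 m and angle between the x axis of guide_grip and the x axis of jig, either way round below 0.06 rad and angle between guide_grip's own z axis and vertical below 0.05 rad and x of jig_edge in the frame of guide_grip above 0.03 m and value of joint latch above 0.003 m), for 0.1 s.
At the end, for the whole second after the job is handed in: Plate flat under the screw heads (grip point under 48.5 mm above the bench, within 4 mm of jig y = 0, turned under 0.06 rad, tilted under 0.05 rad, dots towards jig_edge), slid home (grip point at jig x -23.5 to 22.5 mm, by the bar setting), latch pin up behind it (pressed under 1.5 mm), released (z of guide_grip in the frame of jig between 0.04 and 0.0485 m and y of guide_grip in the frame of jig between -0.004 and 0.004 m and angle between the x axis of guide_grip and the x axis of jig, either way round below 0.06 rad and angle between guide_grip's own z axis and vertical below 0.05 rad and x of jig_edge in the frame of guide_grip above 0.03 m and x of guide_grip in the frame of jig between -0.0235 and 0.0225 m and value of joint latch below 0.0015 m); the robot touches nothing.
It fails at once if the plate is forced against the jig with more than 40 N (contact force between guide and jig above 40 N).
It fails at once if any bystander is moved by more than 25 mm (distance of any of glue, paste, ruler, cutter, block, strap from where it was at the start of the episode above 0.025 m).
It also fails if it takes over 64 s, if anything falls off the work surface, if the arm or the gripper's body presses on something with over 40 N, if the wrist force passes 120 N, or if a joint passes its speed limit or range.

## Working session

There is one attempt and no reset: what is moved stays moved. The work goes in short steps, each a Python script; the robot and the scene stay as the last script left them, time stands still between calls to the robot, and variables do not carry over. Pictures are saved under pics/ and viewed, at most 10 in all, crops included, and the job is handed in when it is done.

```bash
mkdir -p pics
cat > h.py <<'E'
from workcell import *
import numpy as np, cv2
def snap(n,f):
    s=snapshot(n); cv2.imwrite('pics/'+f+'.png',s["pixels"][:,:,::-1]); np.savez('pics/'+f+'.npz',K=s["intrinsics"],D=s["distortion"],T=s["T"]); return s
def px2w(f,uv,z):
    d=np.load('pics/'+f+'.npz'); uv=np.array(uv,float).reshape(-1,1,2)
    n=cv2.undistortPoints(uv,d['K'],d['D']).reshape(-1,2)
    r=np.c_[n[:,0],-n[:,1],-np.ones(len(n))]@d['T'][:3,:3].T; o=d['T'][:3,3]
    z=np.broadcast_to(z,(len(n),)); return o+r*((z-o[2])/r[:,2])[:,None]
def w2px(f,P):
    d=np.load('pics/'+f+'.npz'); T=d['T']; c=(np.array(P,float).reshape(-1,3)-T[:3,3])@T[:3,:3]
    c=c*[1,-1,-1]; return cv2.projectPoints(c,np.zeros(3),np.zeros(3),d['K'],d['D'])[0].reshape(-1,2)
E
python3 - <<'E'
from h import *
for n in("top","scene"):
    s=snap(n,n+'0'); print(n,s["T"].round(3).tolist(),s["intrinsics"][0,0])
s=sense();print(s["t"],s["force"],s["opening"],s["orientation"].round(3).tolist())
E
```

```text
top [[-0.019, 0.983, -0.18, 0.271], [-1.0, -0.02, -0.002, 0.159], [-0.006, 0.18, 0.984, 1.481], [0.0, 0.0, 0.0, 1.0]] 570.802073689961
scene [[0.339, -0.758, 0.557, 1.249], [0.941, 0.263, -0.215, -0.122], [0.016, 0.597, 0.802, 1.111], [0.0, 0.0, 0.0, 1.0]] 607.2666703658984
0.1 [1.48905235 0.22484515 0.38443153] 0.9985637833421822 [[0.902, 0.432, -0.001], [0.432, -0.902, 0.001], [-0.0, -0.002, -1.0]]
```

View pics/top0.png

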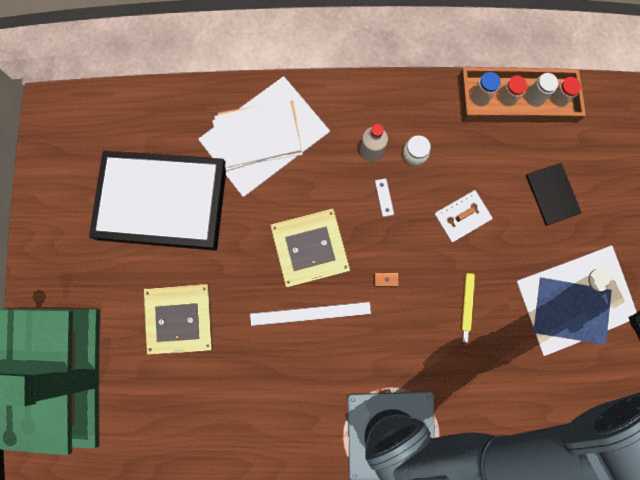

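View pics/scene0.png

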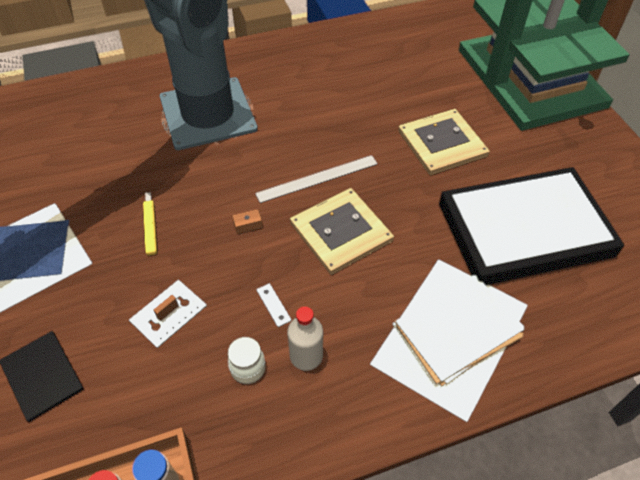

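The top view shows two jig look-alikes, at (310,247) and (178,320). For the plate there are the plate with the orange grip at (463,215), the strap at (384,197) and the block at (387,280). I choose the gripped plate and whichever jig is nearer the base, and check both in a crop.

Run:
```python
from h import *
print(px2w('top0',[[310,247],[178,320],[463,215]],[.023,.023,.04]).round(3), np.hypot(*px2w('top0',[[310,247],[178,320]],.02)[:,:2].T))
i=cv2.imread('pics/top0.png')[165:295,262:500]; cv2.imwrite('pics/c1.png',cv2.resize(i,None,fx=3.3,fy=3.3,interpolation=cv2.INTER_CUBIC))
```

```text
[[ 0.485  0.199  0.023]
 [ 0.302  0.541  0.023]
 [ 0.558 -0.201  0.04 ]] [0.52489038 0.62038208]
```

View pics/c1.png

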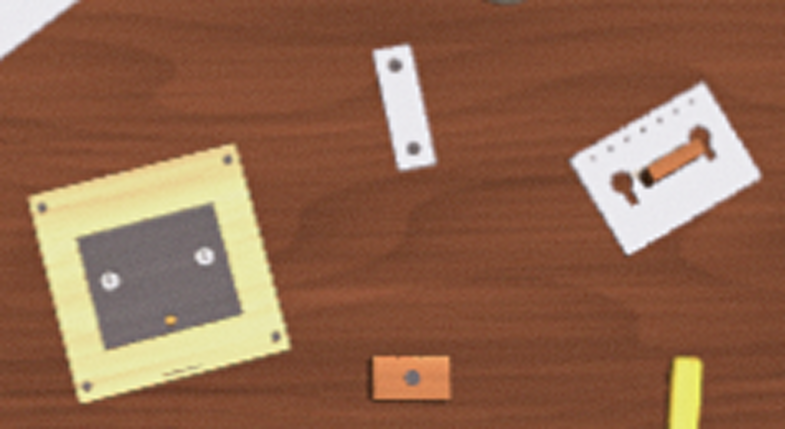

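Chosen: the jig at (310,247), which is 0.52 m from the base (the other is 0.62 m), and the plate at (463,215) with its dots on the far side. The jig's latch pin is on the near side, so jig +x points away from the robot. Next are wrist views of each.

```bash
cat >> h.py <<'E'
def Rdown(yaw):  # tool y along (cos yaw, sin yaw), z down
    c,s=np.cos(yaw),np.sin(yaw); y=np.array([c,s,0]); z=np.array([0,0,-1.]); return np.c_[np.cross(y,z),y,z]
def rect(C): # corners order: +x+y, +x-y, -x-y, -x+y
    C=np.array(C); m=C.mean(0); ex=(C[0]+C[1]-C[2]-C[3])/4; ey=(C[0]+C[3]-C[1]-C[2])/4
    return m,np.arctan2(ex[1],ex[0]),np.arctan2(-ey[0],ey[1]),2*np.linalg.norm(ex[:2]),2*np.linalg.norm(ey[:2])
E
python3 - <<'E'
from h import *
f=lambda a:np.array(a)/3.3+[262,165]
J=px2w('top0',f([[28,197],[236,145],[289,348],[81,402]]),.02); print(rect(J))
P=px2w('top0',f([[570,160],[705,82],[761,177],[629,254]]),.004); print(rect(P))
print(px2w('top0',f([[110,281],[205,256]]),.034))
print('glue,paste',px2w('top0',[[374,155],[416,160]],.0))
j,p=rect(J),rect(P)
goto([j[0][0],j[0][1],.25],Rdown(j[1])); s=snap('wrist','wj'); print(s['T'].round(3).tolist(),sense()['t'],sense()['qpos'])
goto([p[0][0],p[0][1],.20],Rdown(p[1])); snap('wrist','wp'); print(sense()['t'],sense()['qpos'])
E
```

```text
(array([0.48460901, 0.19885497, 0.02      ]), np.float64(0.23613596554914182), np.float64(0.23214606686107742), np.float64(0.1671503127992518), np.float64(0.1683893722867662))
(array([ 0.563094  , -0.21229475,  0.004     ]), np.float64(0.4930659140304978), np.float64(0.4951302547916119), np.float64(0.08937883471165992), np.float64(0.12997535026749654))
[[0.47631581 0.23611907 0.034     ]
 [0.49446032 0.16203379 0.034     ]]
glue,paste [[ 0.73679449  0.02226855  0.        ]
 [ 0.72085992 -0.0915076   0.        ]]
[[0.972, -0.226, -0.06, 0.469], [0.234, 0.938, 0.255, 0.263], [-0.001, -0.262, 0.965, 0.396], [0.0, 0.0, 0.0, 1.0]] 3.0 [ 0.28753857  0.49159543 -0.99641224  1.81824105  0.46409363  1.08799047
 -0.64401895]
4.6083 [ 0.92088744  0.68569976 -0.93636673  1.66790427  0.60684444  1.10484342
  0.3038622 ]
```

View pics/wj.png

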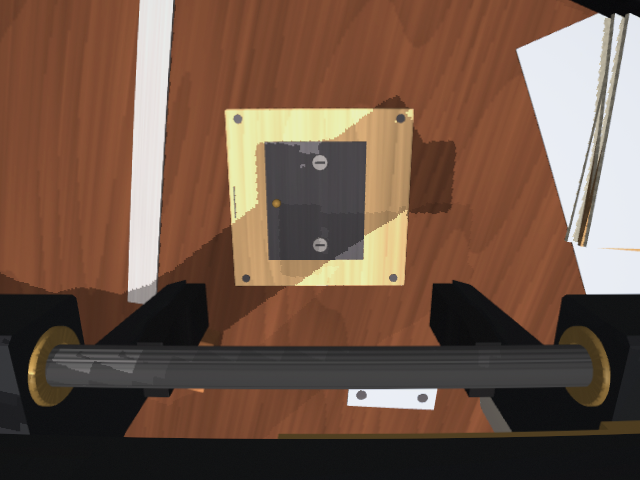

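View pics/wp.png

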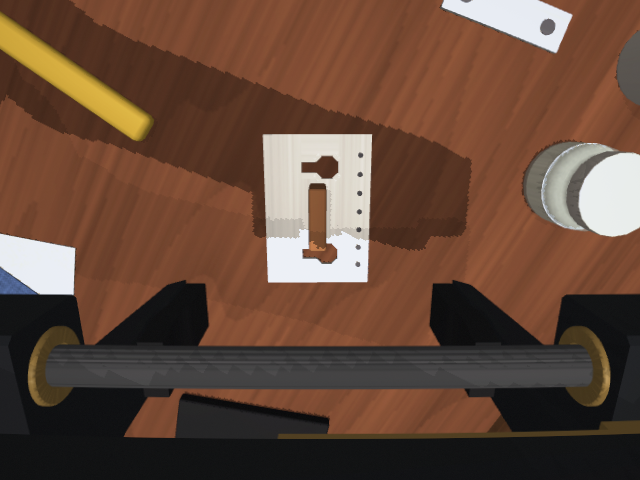

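The jig view shows the bed corners at (225,110), (413,109), (405,285), (236,285), the screws at (320,163) and (320,245), and the latch at (276,203). The plate view shows corners at (263,135), (372,134), (368,282), (268,282), keyholes at (325,167) and (325,254), the rib at x 308–326, and the dots on the right (+x).

Run:
```python
from h import *
def refine(f,uv): # subpixel corner
    g=cv2.cvtColor(cv2.imread('pics/%s.png'%f),cv2.COLOR_BGR2GRAY)
    return cv2.cornerSubPix(g,np.array(uv,np.float32).reshape(-1,1,2),(5,5),(-1,-1),(3,50,.01)).reshape(-1,2)
uj=refine('wj',[[413,109],[405,285],[236,285],[225,110]]); up=refine('wp',[[372,134],[368,282],[268,282],[263,135]])
print(uj,up)
j=rect(px2w('wj',uj,.02)); p=rect(px2w('wp',up,.004)); print(j);print(p)
S=px2w('wj',[[320,163],[320,245]],.034);L=px2w('wj',[[276,203]],.029)
yaw=(j[1]+j[2])/2; ex=np.array([np.cos(yaw),np.sin(yaw)]);ey=np.array([-ex[1],ex[0]])
o=j[0][:2]+.005*ex
for q in(*S,*L): print('jig frame',(q[:2]-o)@ex,(q[:2]-o)@ey)
S2=S[0]-S[1]; print('screw yaw',np.arctan2(-S2[0],S2[1]))
yp=(p[1]+p[2])/2; ex=np.array([np.cos(yp),np.sin(yp)]);ey=np.array([-ex[1],ex[0]])
for q in (*px2w('wp',[[325,167],[325,254]],.004),*px2w('wp',[[308,187],[326,187]],.04)): print('plate frame',(q[:2]-p[0][:2])@ex,(q[:2]-p[0][:2])@ey)
```

```text
[[412.6096  108.02616]
 [403.29388 284.6879 ]
 [235.06126 285.3495 ]
 [224.2677  109.58498]] [[371.5137  133.70766]
 [366.91986 281.5719 ]
 [267.59595 281.9333 ]
 [262.394   133.97717]]
(array([0.48486781, 0.19748574, 0.02      ]), np.float64(0.24211458840951008), np.float64(0.24021281582059634), np.float64(0.1680780563250046), np.float64(0.16823909248618615))
(array([ 0.56334387, -0.21351083,  0.004     ]), np.float64(0.49983471567127785), np.float64(0.4977053717262492), np.float64(0.0899735176283496), np.float64(0.13005106871463828))
jig frame -0.003711029299373358 0.03721276446669125
jig frame -0.004048570950201761 -0.03839080767810849
jig frame -0.04437768582057054 0.0006257131675770738
screw yaw 0.2366991060840255
plate frame 0.006749580679456324 0.03786112739532431
plate frame 0.00689794556941118 -0.038669463397561187
plate frame -0.00670466846494531 0.026108831404149147
plate frame 0.006991179764593912 0.026079934571159237
```

The bed measures 168 × 168 mm, the plate 90 × 130 mm, and the screws are 75.6 mm apart, all as they should be. Screws and latch agree on s ≈ 31 mm. Now I grasp the plate and carry it over the jig.

```bash
cat >> h.py <<'E'
PC=np.array([.56334,-.21351]); PY=.4988
JO=np.array([.48487,.19749]); JY=.2402
JX=np.array([np.cos(JY),np.sin(JY)]); JYv=np.array([-JX[1],JX[0]]); JO=JO+.005*JX
def jp(x,y,z): return np.r_[JO+x*JX+y*JYv,z]
def st(tag=''):
    s=sense(); d=s['position'][:2]-JO; F=s['force']; print(tag,'t%.1f'%s['t'],'jig xyz mm',(np.r_[d@JX,d@JYv,s['position'][2]]*1e3).round(2),'F jig',np.round([F[:2]@JX,F[:2]@JYv,F[2]],1),'M',np.round(s['ft_torque'],2),'op %.3f gf %.1f'%(s['opening'],s['grasp_force'])); return s
E
python3 - <<'E'
from h import *
R=Rdown(PY)
servo_line(np.r_[PC,.06],R,.15); st('hi')
servo_line(np.r_[PC,.010],R,.06); st('low')
grip(0.0,40); st('grip')
servo_line(np.r_[PC,.03],R,.06); st('lift')
servo_line(np.r_[PC,.14],R,.15)
goto(jp(-.012,0,.14),Rdown(JY)); hold(.3); st('over'); snap('wrist','wo'); snap('top','to')
E
```

```text
hi t5.7 jig xyz mm [ -25.79 -418.09   60.96] F jig [-0.1 -0.1  0.4] M [ 0.01 -0.03  0.  ] op 0.999 gf 0.0
low t6.7 jig xyz mm [ -26.25 -417.95   10.34] F jig [ 0.5 -0.2 -0.4] M [ 0.02 -0.11 -0.01] op 0.997 gf 0.0
grip t7.8 jig xyz mm [ -26.49 -417.87   10.03] F jig [ 0.2  0.1 -0.6] M [-0.02 -0.11  0.02] op 0.154 gf 40.0
lift t8.3 jig xyz mm [ -26.45 -418.11   30.41] F jig [-0.2  0.6 -1.7] M [-0.04 -0.09  0.  ] op 0.158 gf 40.0
over t11.0 jig xyz mm [-11.83  -0.53 139.95] F jig [ 0.5  0.1 -1.8] M [-0.02 -0.08 -0.04] op 0.160 gf 40.0
```

View pics/wo.png

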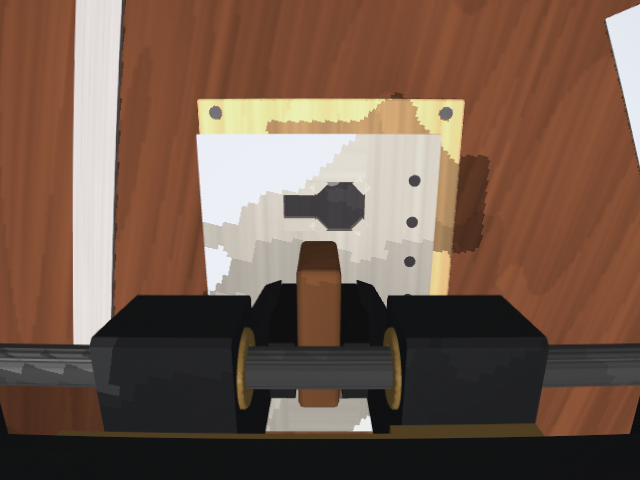

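The view shows the plate held level, with its +y corners at (197,136) and (441,134), and the +y opening at (340,206) showing dark bar. The bed's corners are at (198,99) and (464,100). I check the in-hand offset, then lower with force feedback.

Run:
```python
from h import *
def jf(P): return np.c_[(P[:,:2]-JO)@JX,(P[:,:2]-JO)@JYv]*1e3
print('plate corners',jf(px2w('wo',[[197,136],[441,134]],.134)),'expect x -12+-45, y 65')
print('hole',jf(px2w('wo',[[340,206]],.134)),'expect -4,38'); print('bed',jf(px2w('wo',[[198,99],[464,100]],.02)),'expect -90/80,85')
servo_line(jp(-.012,0,.055),Rdown(JY),.12); hold(.2); s=st('pre'); f0=s['force'][2]
for z in np.arange(.051,.0315,-.0015):
    servo_line(jp(-.012,0,z),Rdown(JY),.02); s=st('z%.4f'%z)
    if s['force'][2]-f0>6: break
```

```text
plate corners [[-56.72559123  63.57334672]
 [ 32.81181271  64.33330234]] expect x -12+-45, y 65
hole [[-3.87986509 37.45203914]] expect -4,38
bed [[-88.09042908  84.28355284]
 [ 79.44487946  83.88775929]] expect -90/80,85
pre t12.2 jig xyz mm [-11.49   0.07  55.67] F jig [ 0.1  0.5 -1.5] M [-0.03 -0.13 -0.02] op 0.153 gf 40.0
z0.0510 t12.5 jig xyz mm [-1.213e+01 -2.000e-02  5.089e+01] F jig [-0.3  0.4 -1.7] M [-0.03 -0.11 -0.  ] op 0.159 gf 40.0
z0.0495 t12.8 jig xyz mm [-1.209e+01 -1.000e-02  4.939e+01] F jig [-0.1  0.4 -2.2] M [-0.02 -0.15  0.04] op 0.153 gf 40.0
z0.0480 t13.0 jig xyz mm [-1.21e+01 -1.00e-02  4.79e+01] F jig [ 1.3 -0.1 -1.2] M [-0.01 -0.11  0.02] op 0.151 gf 40.0
z0.0465 t13.2 jig xyz mm [-1.208e+01 -3.000e-02  4.641e+01] F jig [-0.   0.1 -1.9] M [-0.04 -0.09  0.02] op 0.156 gf 40.0
z0.0450 t13.5 jig xyz mm [-1.207e+01 -3.000e-02  4.491e+01] F jig [ 0.3  0.3 -1.8] M [ 0.02 -0.11 -0.01] op 0.152 gf 40.0
z0.0435 t13.8 jig xyz mm [-1.209e+01 -1.000e-02  4.339e+01] F jig [-0.5 -0.1 -1.5] M [-0.05 -0.07  0.  ] op 0.156 gf 40.0
z0.0420 t14.0 jig xyz mm [-1.206e+01 -4.000e-02  4.193e+01] F jig [ 1.   1.2 -1.6] M [-0.05 -0.11  0.01] op 0.153 gf 40.0
z0.0405 t14.2 jig xyz mm [-1.208e+01 -2.000e-02  4.041e+01] F jig [ 0.3 -0.5 -2.4] M [-0.07 -0.09 -0.04] op 0.154 gf 40.0
z0.0390 t14.5 jig xyz mm [-1.202e+01  1.000e-02  3.893e+01] F jig [ 0.4  0.5 -2.1] M [-0.04 -0.06  0.  ] op 0.155 gf 40.0
z0.0375 t14.8 jig xyz mm [-11.94   0.06  37.57] F jig [ 0.4 -0.8  0.5] M [-0.08 -0.05  0.03] op 0.155 gf 40.0
z0.0360 t15.0 jig xyz mm [-11.9    0.04  36.03] F jig [-0.2 -1.2  1.1] M [-0.1   0.01 -0.01] op 0.156 gf 40.0
z0.0345 t15.2 jig xyz mm [-11.9    0.06  34.51] F jig [ 0.3 -0.8  1.3] M [-0.12  0.01  0.06] op 0.157 gf 40.0
z0.0330 t15.5 jig xyz mm [-11.87   0.05  33.07] F jig [ 0.1 -0.7  3. ] M [-0.1   0.03  0.  ] op 0.156 gf 40.0
```

The heads are through and the latch is being pressed (the upward force appears from 37.5 mm). I seat the plate, then slide it.

Run:
```python
from h import *
R=Rdown(JY)
for z in (.0325,.032,.0315):
    servo_line(jp(-.012,0,z),R,.02); hold(.1); s=st('seat')
    if s['force'][2]>5: break
hold(.2)
z0=z;dx=0;y=0
x=-.012
while x<.0095:
    x+=.001
    servo_line(jp(x,y,z0),R,.01); s=st('x%.1f'%(x*1e3)); F=s['force']; fx=F[:2]@JX; fy=F[:2]@JYv
    if fx<-12 or abs(fy)>12 or F[2]>18: break
```

```text
seat t15.8 jig xyz mm [-11.92   0.04  32.92] F jig [-0.9 -1.1  7.4] M [-0.29  0.19 -0.03] op 0.157 gf 40.0
x-11.0 t16.3 jig xyz mm [-11.88   0.07  32.89] F jig [-5.3 -1.3 10.9] M [-0.46  0.79 -0.03] op 0.152 gf 40.0
x-10.0 t16.6 jig xyz mm [-11.59   0.08  32.88] F jig [-7.  -1.6 13.4] M [-0.59  1.13 -0.  ] op 0.155 gf 40.0
x-9.0 t16.8 jig xyz mm [-10.7    0.2   32.89] F jig [-6.4 -1.7 15.1] M [-0.53  1.26  0.09] op 0.156 gf 40.0
x-8.0 t17.1 jig xyz mm [-9.71  0.28 32.89] F jig [-7.2 -2.3 13.9] M [-0.51  1.23  0.02] op 0.159 gf 40.0
x-7.0 t17.3 jig xyz mm [-8.65  0.41 32.9 ] F jig [-8.  -0.2 14.3] M [-0.48  1.21 -0.05] op 0.155 gf 40.0
x-6.0 t17.6 jig xyz mm [-7.63  0.47 32.9 ] F jig [-6.4 -0.2 13.3] M [-0.39  1.24  0.01] op 0.151 gf 40.0
x-5.0 t17.8 jig xyz mm [-6.65  0.53 32.89] F jig [-7. -1. 14.] M [-0.43  1.24 -0.03] op 0.153 gf 40.0
x-4.0 t18.1 jig xyz mm [-5.6   0.59 32.9 ] F jig [-6.4  0.4 13.2] M [-0.36  1.26 -0.  ] op 0.154 gf 40.0
x-3.0 t18.3 jig xyz mm [-4.57  0.62 32.9 ] F jig [-7.3 -0.5 13.5] M [-0.34  1.19  0.03] op 0.155 gf 40.0
x-2.0 t18.6 jig xyz mm [-3.54  0.65 32.9
[... 617 characters left out ...]
.54 32.92] F jig [-0.2  0.4  5.7] M [-0.02  0.07  0.04] op 0.156 gf 40.0
x5.0 t20.3 jig xyz mm [ 4.58  0.54 32.91] F jig [-2.7 -0.3  9.1] M [-0.21  0.56 -0.02] op 0.155 gf 40.0
x6.0 t20.6 jig xyz mm [ 4.73  0.51 32.91] F jig [-6.2 -0.2 12.4] M [-0.42  1.03 -0.03] op 0.154 gf 40.0
x7.0 t20.8 jig xyz mm [ 5.37  0.57 32.9 ] F jig [-7.2 -0.6 12.2] M [-0.38  1.22  0.02] op 0.154 gf 40.0
x8.0 t21.1 jig xyz mm [ 6.22  0.6  32.91] F jig [-7.8 -0.4 14.1] M [-0.41  1.3  -0.  ] op 0.151 gf 40.0
x9.0 t21.3 jig xyz mm [ 6.32  0.61 32.89] F jig [-9.9 -1.6 17.4] M [-0.59  1.82  0.01] op 0.159 gf 40.0
x10.0 t21.6 jig xyz mm [ 6.36  0.65 32.89] F jig [-12.8  -1.   20.9] M [-0.79  2.41 -0.  ] op 0.154 gf 40.0
```

The plate stopped hard at jig x = 6.3 mm, against an expected home of about 6 mm. I relax the push, test the latch with a gentle pull back, then release and look.

Run:
```python
from h import *
R=Rdown(JY)
servo_line(jp(.0063,.0005,.033),R,.02); hold(.2); st('relax')
for x in (.0053,.0043,.0033):
    servo_line(jp(x,.0005,.033),R,.01); s=st('back%.1f'%(x*1e3))
    if s['force'][:2]@JX>9: break
servo_line(jp(.0060,.0005,.033),R,.02); hold(.2); st('relax')
grip(.6); st('open')
servo_line(jp(.006,0,.13),R,.15)
servo_line(jp(-.06,0,.25),R,.2); hold(.2); st(); snap('wrist','wf')
def crop(): pass
```

```text
relax t22.1 jig xyz mm [ 6.17  0.61 32.95] F jig [-3.3  0.6  5.2] M [-0.08  0.66 -0.03] op 0.157 gf 40.0
back5.3 t22.3 jig xyz mm [ 5.86  0.53 32.95] F jig [0.1 0.6 0.2] M [ 0.21 -0.11 -0.01] op 0.155 gf 40.0
back4.3 t22.6 jig xyz mm [ 4.58  0.3  32.96] F jig [ 0.8  0.1 -0.4] M [ 0.07 -0.33 -0.04] op 0.159 gf 40.0
back3.3 t22.8 jig xyz mm [ 4.27  0.34 33.18] F jig [ 5.2 -0.1 -2.6] M [ 0.19 -1.11  0.01] op 0.154 gf 40.0
relax t23.3 jig xyz mm [ 5.23  0.35 32.93] F jig [-2.8 -1.7  5.1] M [-0.41  0.48 -0.02] op 0.154 gf 40.0
open t24.1 jig xyz mm [ 6.02  0.5  32.99] F jig [0.2 0.6 0.5] M [ 0.   -0.05 -0.04] op 0.600 gf 0.0
 t25.9 jig xyz mm [-6.0200e+01 -2.0000e-02  2.4908e+02] F jig [ 0.6 -0.1 -0.2] M [-0.08 -0.09 -0.01] op 0.601 gf 0.0
```

View pics/wf.png

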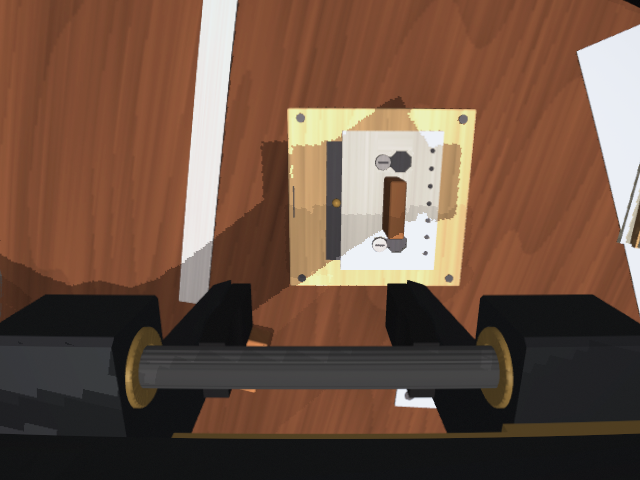

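Run:
```python
from h import *
def jf(P): return np.c_[(P[:,:2]-JO)@JX,(P[:,:2]-JO)@JYv]*1e3
uv=[[443.5,131],[433.5,269.5],[341.5,269.5],[341.5,131]]
P=px2w('wf',uv,.027); r=rect(P); print(jf(np.array([r[0]])),r[1]-JY,r[2]-JY,r[3:],'tilt/heights ok'); print('pin',jf(px2w('wf',[[336.5,203]],.029)),'screws',jf(px2w('wf',[[382.5,162],[379.5,244]],.034)))
i=cv2.imread('pics/wf.png')[120:290,280:485]; cv2.imwrite('pics/c2.png',cv2.resize(i,None,fx=3.5,fy=3.5,interpolation=cv2.INTER_CUBIC))
```

```text
[[ 5.09288627 -0.08257501]] 0.003323044177070883 0.010655672792582588 (np.float64(0.0897886614873799), np.float64(0.12971409498737846)) tilt/heights ok
pin [[-44.53225219   0.36970731]] screws [[ -4.55373661  38.09997421]
 [ -4.19720008 -37.28261554]]
```

View pics/c2.png

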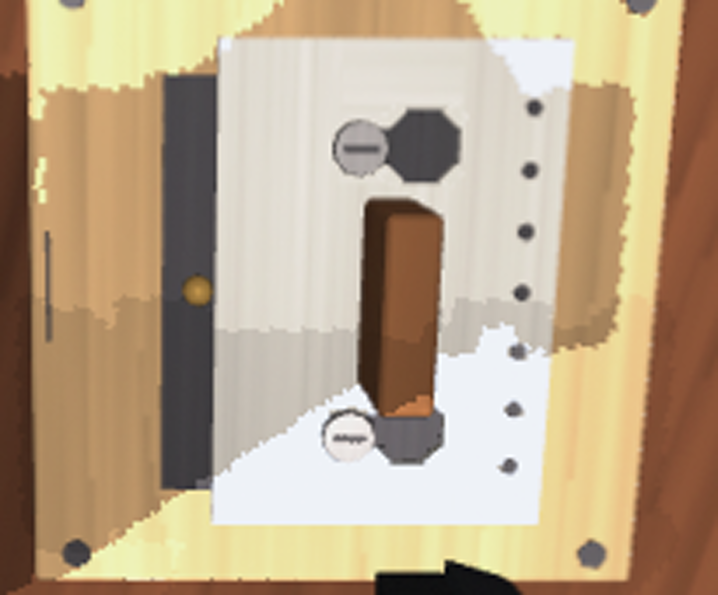

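The crop shows both screw heads over the slot ends, at (360,148) and (348,437), and the whole brass pin at (198,290) just clear of the plate's edge. My pull test left the plate about 1 mm short of full home, so I re-grip, nudge it home and release without pulling back.

Run:
```python
from h import *
R=Rdown(JY)
servo_line(jp(.0055,0,.10),R,.2); servo_line(jp(.0055,0,.034),R,.08); st('low')
grip(0.0,25); st('grip'); x=.0055
while x<.0105:
    x+=.001; servo_line(jp(x,0.0003,.033),R,.01); s=st('x%.1f'%(x*1e3)); F=s['force']
    if F[:2]@JX<-11 or F[2]>20: break
grip(.6); st('open')
servo_line(jp(.0063,0,.12),R,.15); servo_line(jp(-.06,0,.25),R,.2); hold(.2); st(); snap('wrist','wf2')
i=cv2.imread('pics/wf2.png')[120:290,280:485]; cv2.imwrite('pics/c3.png',cv2.resize(i,None,fx=3.5,fy=3.5,interpolation=cv2.INTER_CUBIC))
```

```text
low t27.9 jig xyz mm [ 5.79  0.23 34.33] F jig [ 0.6 -0.5 -0.6] M [-0.01 -0.09  0.  ] op 0.605 gf 0.0
grip t28.5 jig xyz mm [ 5.520e+00 -3.000e-02  3.405e+01] F jig [ 0.4 -1.   1.6] M [-0.05 -0.05 -0.04] op 0.157 gf 25.0
x6.5 t28.8 jig xyz mm [ 5.5  -0.04 33.96] F jig [-6.8 -2.8 17.2] M [-0.92  1.19  0.03] op 0.162 gf 25.0
x7.5 t29.1 jig xyz mm [ 5.530e+00 -3.000e-02  3.394e+01] F jig [-9.9 -3.5 20.7] M [-1.06  1.71 -0.03] op 0.159 gf 25.0
open t29.8 jig xyz mm [ 7.51  0.32 32.97] F jig [-0.4  1.2 -0.2] M [ 0.03 -0.06 -0.  ] op 0.601 gf 0.0
 t31.6 jig xyz mm [-6.0210e+01  1.0000e-02  2.4914e+02] F jig [-0.   1.2  0.6] M [-0.   -0.08  0.  ] op 0.597 gf 0.0
```

View pics/c3.png

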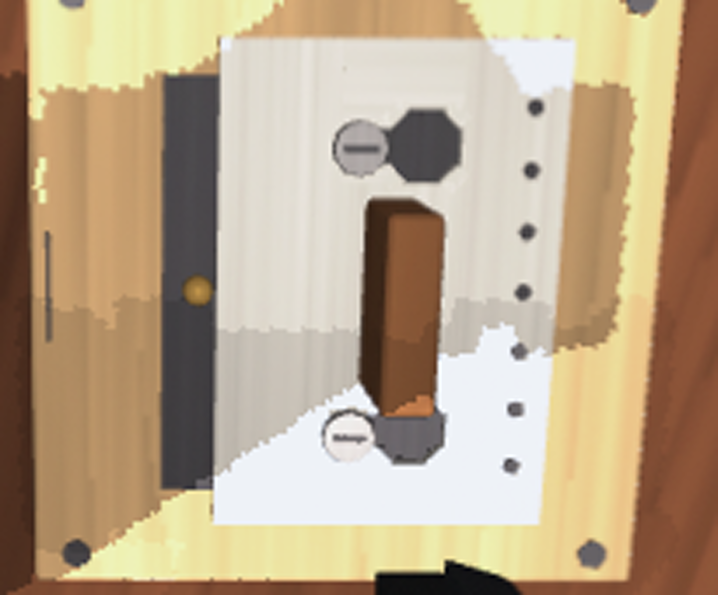

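The plate has moved forward again and the pin at (198,290) stands clear behind its edge. The earlier pull was blocked while the plate carried no load, which also means the pin is up. I hand it in.

```bash
python3 -c "
from h import *
print(job_done())"
```

```text
the job is handed in; nothing more can be done
None
```

I handed the job in at about 32 s: the guide plate is on the screws and slid home, the latch pin looks up behind it, and the gripper is clear; no verdict came back. The highest force I read at the wrist was about 25 N.

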